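Chock the row of flasks on the shop counter

ROBOT

A 6-joint arm with a two-finger parallel gripper is mounted at the origin on the work surface. World frame = base frame: x ahead of the robot, y to its left, z up, the work surface at z = 0. Lengths are in m, angles in rad, forces in N, time in s.
With the tool pointing down it reaches from about 0.375 to 0.975 m from the base axis. Payload 3.8 kg.
Tool frame: the origin (TCP) lies midway between the tips of the shut fingers; the grasp point (between the pads) lies 19 mm behind it; z points along the fingers, y is the direction in which the jaws open and shut (so a half turn about z gives the same grasp; the last joint's range is limited). The gripper opens to 88 mm and grips with 3 to 60 N. Pads are 18 mm wide; open, the fingers measure 123 mm over their backs; the gripper's body (75 mm by 187 mm) begins 45 mm behind the grasp point.
Start: joints at [1.14, 0.264, 1.604, -0, 1.274, -0.037], TCP at [0.259, 0.623, 0.239] pointing down, gripper open.
Joint ranges: [-2.63, 2.63], [-0.94, 2.18], [0.31, 2.57], [-1.31, 4.45], [0, 2.66], [-2.55, 2.55]. Speed limits (rad/s): [2.57, 2.57, 3.14, 3.14, 3.14, 3.14].

INTERFACE

Orientations are given as [roll, pitch, yaw] about the fixed x, y, z axes, in that order (R = Rz(yaw) Ry(pitch) Rx(roll)).
In Python, from plant import sense, read_camera, workorder, spot_in, tip_of gives the robot as it stands.
- The arm moves only by the tool step_arm, never from a script. Its argument "deltas" is a list of rows, each a list of 7 numbers: the shift along the tool's x, y, z in mm, then the turn, a rotation vector about the tool's x, y, z in rad, then the opening, from 0 (shut) to 1 (fully open). A call has 1 to 12 rows; each row shifts and turns the commanded pose from where the row before left it, along the tool's axes as they then stand; what a row does not reach is not made up. A row lasts 1/10 s, in which the tool goes at most 50 mm and 8.59 degrees, less where a joint would pass 70% of its speed; a pose out of reach is approached as far as the arm can. A call is refused whole if a number of a shift passes 50 or a number of a turn 0.15, either way. A call with a gripper value outside its range is refused whole. The fingers move at their own pace and stop on an object; "force" is the grip in N (left out, the last holds). Time passes only in rows, so rows that do not move let the fingers close. It gives the time, the measured TCP pose, the force and the opening at its end, in the units of the state.
- sense(): the state, without advancing time (a new reading comes with each control period).
- read_camera(name): name is "scene" or "top"; returns a dict with "color" (480x640x3 uint8, blue, green, red), "K" (3x3 intrinsics, pixels), "R" (3x3) and "t" (3): a world point X has camera coordinates R X + t. Camera axes: x right, y down, z forward; pixel columns grow to the right and rows downward; lengths in m; the calibration is good to about 2 mm. A picture is of the moment at which its call begins. There is no depth.
- workorder.hand_in(): hands the job in, once; it reports no verdict.
Trained networks look in a picture, given as the dict that the camera call returned (one of the last four; its "shot" number tells which), for a name from the list of things; names that differ only in an ending like _2 or _b are one class to them, and where a whole thing is asked for, a point or a joint stands for the part that bears it (a point fixed in the world has none). Each returns a list of dicts, best first, with "score" (0 to 1); they miss things now and then, are a little off and sometimes report something else, mostly with a low value. They report only what shows in the picture. A call takes as long as a camera call. They do not tell look-alikes from the thing itself.
- spot_in(picture, thing): "pixel" ([column, row] in pixels, amid what is visible of it).
- tip_of(picture, thing): "pixel" ([column, row] in pixels: a listed point, or the origin of a listed thing).
The state is a dict: "time": time; "joint_pos": joint angles; "qd": joint speeds; "joint_efforts": joint torques, N m; "ee_pos": TCP position; "tcp_rot": TCP orientation; "wrist_force": force on the tool from outside, world axes, zero at the start; "torque": the same for the moment, N m; "width": opening from 0.0 (shut) to 1.0 (fully open).
Only numpy, scipy, OpenCV 4.12 (cv2) and the standard library are available. Lean on these libraries where they do the work, as an engineer would, in place of code of your own. Each camera call takes 0.05 s, during which the arm holds its last target.

TASK

Three steel flasks lie side by side on the display board, held by a stop at one end only. Take the orange wedge, stand it on the board at the open end of the row and push it along, slope first, until it is snug against the middle of the end (blue) flask, so that the row cannot roll apart; let go of it there and leave the flasks lying in their row.

Things in the scene. Friction and masses are not known exactly. Their poses are not given: they have to be found in the camera images.
- chock_grip (a point): Orange wedge: 60 mm long (x), 50 wide (y), 50 tall (z up); 0.1 kg. x points out of its sloping face. Grip it across the upright 50 mm sides. Point: mid-width, 25 mm up, 20 mm ahead of the upright back. Flat top 20 mm long, then slope to a 4 mm high toe. Square against the flask, its axis is 57 mm ahead of this point and the toe 13 mm under its bulge: lower it at 80 or more, then slide in.
- flask_end: Blue flask at the row's open end (green, white, blue alike), lying on its side on the board, 0.32 kg, rolls easily. Origin on its axis, in the middle of the round body (150 mm long, 60 diameter), 30 mm above the board's top. x along its axis to the steel cap (44 mm diameter, ends 115 mm from the origin); y, z turn as it rolls.
- board: Fixed pale wooden board, 220 mm (x) by 320 (y), 12 thick; origin: centre of its underside, on the counter; z up. The flasks lie along x, their row runs along y. A dark stop bar, 30 mm above the board, holds the +y end; the -y end is open and clear. The blue flask's origin starts at x -20, y -16.5 mm. Bystanders (brass tin, wooden brush, white mug) lie beside it on the counter.
Things that resemble listed ones, but are neither listed nor needed, are in the scene too. What is meant by the flask_end is not red, and is the larger of those in its own colour. Of the things shaped like the part that bears chock_grip, the orange one is meant.

How it is judged:
By the outcome, as a careful person would: the job done as asked, in the order asked, and still so for the second after the job is handed in, with the robot touching nothing.
It also fails if it takes over 38 s, if anything falls off the work surface, if the arm or the gripper's body presses on something with over 40 N, if the wrist force passes 120 N, or if a joint passes its speed limit or range.

## Working session

There is one attempt and no reset: what is moved stays moved. The work goes in short steps, Python scripts to look and compute and a tool call to move; the robot and the scene stay as the last step left them, time stands still between calls to the robot, and variables do not carry over. Pictures are saved under pics/ and viewed, and the job is handed in when it is done.

Besides the shell and the picture viewer there is one more tool, called after "Emit:" as a command line: name --pt "numbers of a row" for each row, then --argument value for the rest. step_arm: Moves the arm, as the interface text tells. Its arguments: {"type":"object","properties":{"deltas":{"type":"array"},"force":{"type":"number"}},"required":["deltas"]}

```bash
mkdir -p pics; ls; python3 - <<'E'
from plant import sense, read_camera, spot_in, tip_of
import cv2,pickle
print(sense())
P={}
for n in ("scene","top"):
    p=read_camera(n); P[n]=p; cv2.imwrite(f"pics/{n}0.png",p["color"])
    for th in ("chock_grip","flask_end","board"):
        print(n,th,[(d["pixel"],round(d["score"],2)) for d in spot_in(p,th)],"tip",[(d["pixel"],round(d["score"],2)) for d in tip_of(p,th)])
pickle.dump(P,open("p0.pkl","wb"))
for n in P: print(P[n]["K"],P[n]["R"],P[n]["t"])
E
```

```text
pics
{'time': 0.0, 'joint_pos': array([ 1.14011367e+00,  2.64733103e-01,  1.60533193e+00,  2.16478837e-05,
        1.27371573e+00, -3.69325268e-02]), 'qd': array([-8.12132424e-05,  6.12326349e-04,  8.95053765e-04,  1.46963665e-03,
        1.61989051e-03, -1.75015650e-03]), 'joint_efforts': array([ 1.97446316e-03, -5.02109957e+01, -3.56875634e+01,  7.29685114e-02,
        2.91677099e-02, -2.15878576e-04]), 'ee_pos': array([0.2586906 , 0.62270595, 0.23742424]), 'tcp_rot': array([-3.13940680e+00, -1.01465415e-04,  2.74783605e+00]), 'wrist_force': array([-0.73219557, -0.06458821, -0.54670422]), 'torque': array([-0.00815286, -0.00993878, -0.01304561]), 'width': 0.999658749617628}
scene chock_grip [([292.1, 264.3], 0.88), ([252.3, 289.1], 0.7), ([243.1, 236.8], 0.59)] tip [([286.9, 265.2], 0.95), ([252.6, 287.4], 0.79), ([242.1, 239.6], 0.62), ([400.3, 263.1], 0.57)]
scene flask_end [([453.2, 208.3], 0.89), ([396.9, 266.4], 0.79), ([343.5, 371.9], 0.58)] tip [([401.2, 263.7], 0.86), ([341.2, 362.1], 0.82), ([446.3, 209.1], 0.61)]
scene board [([370.8, 285.6], 0.88)] tip []
top chock_grip [
[... 219 characters left out ...]
, 375.7], 0.8)] tip [([194.9, 257.6], 0.61), ([213.2, 121.7], 0.56), ([166.5, 371.5], 0.55)]
top board [([230.8, 249.7], 0.56)] tip []
[[602.38170404   0.         307.17583621]
 [  0.         602.38170404 227.80218349]
 [  0.           0.           1.        ]] [[-0.44074194  0.89750374 -0.0152832 ]
 [ 0.7544296   0.36114849 -0.54809465]
 [-0.48639749 -0.2530984  -0.83627668]] [ 0.31216669 -0.35718995  1.6625593 ]
[[523.87558073   0.         319.05961978]
 [  0.         523.87558073 234.01207647]
 [  0.           0.           1.        ]] [[ 0.00770333 -0.99995789  0.00498822]
 [-0.98575954 -0.00843175 -0.1679495 ]
 [ 0.16798448 -0.00362341 -0.98578298]] [-0.08268082  0.58229063  0.88427987]
```

View pics/scene0.png

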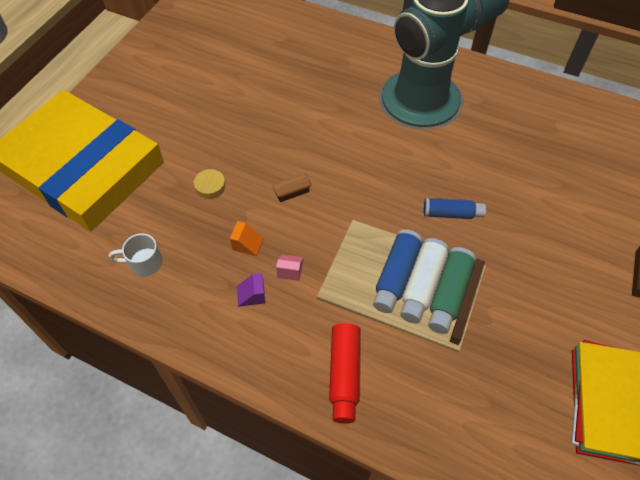

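View pics/top0.png

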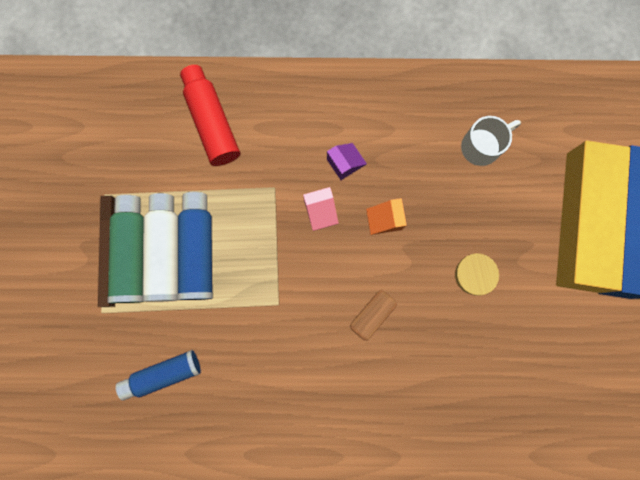

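Candidates for the wedge in top / scene: orange (387,217) / (246,239), pink (321,208) / (289,267), purple (346,160) / (251,290). For the flask: large blue (196,250) / (398,270), small blue (158,375) / (453,208), red (211,118) / (345,370). I pick the orange wedge and the large blue flask on the board. Next, a close crop.

```bash
python3 - <<'E'
import cv2,pickle,numpy as np
P=pickle.load(open("p0.pkl","rb"))
a=cv2.resize(P["top"]["color"][185:250,350:425],None,fx=5.3,fy=5.3,interpolation=cv2.INTER_CUBIC)
b=cv2.resize(P["scene"]["color"][210:265,220:275],None,fx=6.3,fy=6.3,interpolation=cv2.INTER_CUBIC)
h=345
cv2.imwrite("pics/crop0.png",np.hstack([a[:h],b[:h]]))
E
```

```text
Traceback (most recent call last):
ValueError: all the input array dimensions except for the concatenation axis must match exactly, but along dimension 0, the array at index 0 has size 344 and the array at index 1 has size 345
```

```bash
python3 - <<'E'
import cv2,pickle,numpy as np
P=pickle.load(open("p0.pkl","rb"))
a=cv2.resize(P["top"]["color"][185:250,350:425],(400,347),interpolation=cv2.INTER_CUBIC)
b=cv2.resize(P["scene"]["color"][210:265,220:275],(347,347),interpolation=cv2.INTER_CUBIC)
cv2.imwrite("pics/crop0.png",np.hstack([a,b]))
E
```

```text
(no output)
```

View pics/crop0.png

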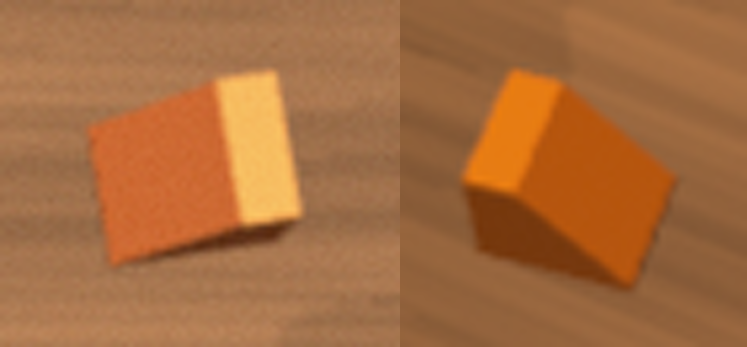

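The crop shows the orange wedge standing upright, its 20 mm flat top at the back (top image right, 400,212) and its slope facing left toward the board (+y). Next I fit its corners and crop the board.

```bash
cat > h.py <<'E'
import cv2,pickle,numpy as np
from scipy.optimize import least_squares
def proj(p,X):
    c=X@p["R"].T+p["t"]; u=c@p["K"].T; return u[:,:2]/u[:,2:]
def place(q,L,z0=0):
    c,s=np.cos(q[2]),np.sin(q[2]); L=np.asarray(L,float)
    return np.c_[q[0]+c*L[:,0]-s*L[:,1],q[1]+s*L[:,0]+c*L[:,1],L[:,2]+z0]
def ray(p,uv,z):
    d=p["R"].T@np.linalg.solve(p["K"],np.r_[uv,1]); o=-p["R"].T@p["t"]
    return o+d*(z-o[2])/d[2]
E
python3 - <<'E'
from h import *
P=pickle.load(open("p0.pkl","rb"))
# origin at chock_grip xy
L=np.array([[40,25,2],[40,-25,2],[0,25,50],[0,-25,50],[-20,25,50],[-20,-25,50]])/1000
T=np.array([[111,265],[90,127],[240,227],[217,80],[300,215],[277,70]])/5.3333+[350,185]
S=np.array([[677,178],[632,288],[562,82],[520,193],[515,70],[463,183]],float); S[:,0]-=400; S=S/6.309+[220,210]
for use in ("t","s","ts"):
    f=lambda q:np.r_[(proj(P["top"],place(q,L))-T).ravel()*("t" in use),(proj(P["scene"],place(q,L))-S).ravel()*("s" in use)]
    r=least_squares(f,[.45,-.15,1.6]); print(use,r.x.round(4),np.abs(r.fun).max())
a=cv2.resize(P["top"]["color"][180:320,90:290],(800,560),interpolation=cv2.INTER_CUBIC); cv2.imwrite("pics/crop1.png",a)
a=cv2.resize(P["scene"]["color"][210:360,300:500],(800,600),interpolation=cv2.INTER_CUBIC); cv2.imwrite("pics/crop2.png",a)
E
```

```text
t [ 0.6214 -0.2106  1.7187] 0.5149104890041656
s [ 0.6208 -0.2067  1.7409] 0.4972418563889107
ts [ 0.621  -0.2092  1.7268] 1.6339162021839684
```

View pics/crop1.png

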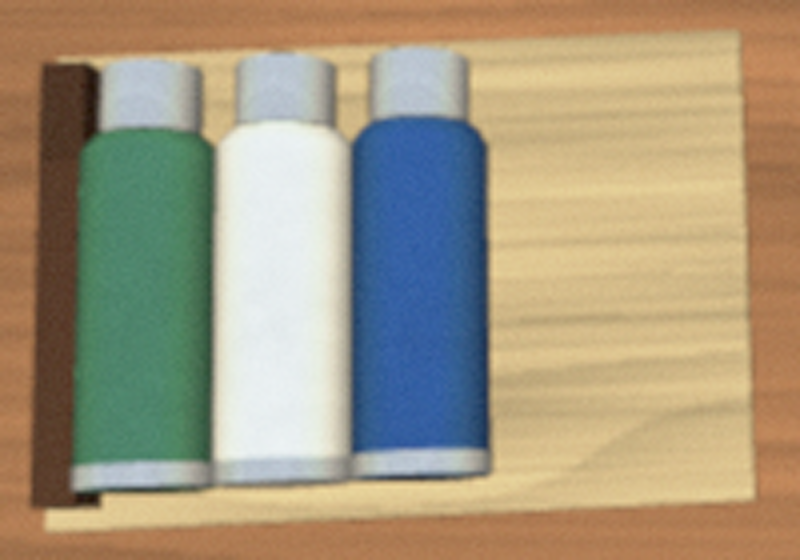

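View pics/crop2.png

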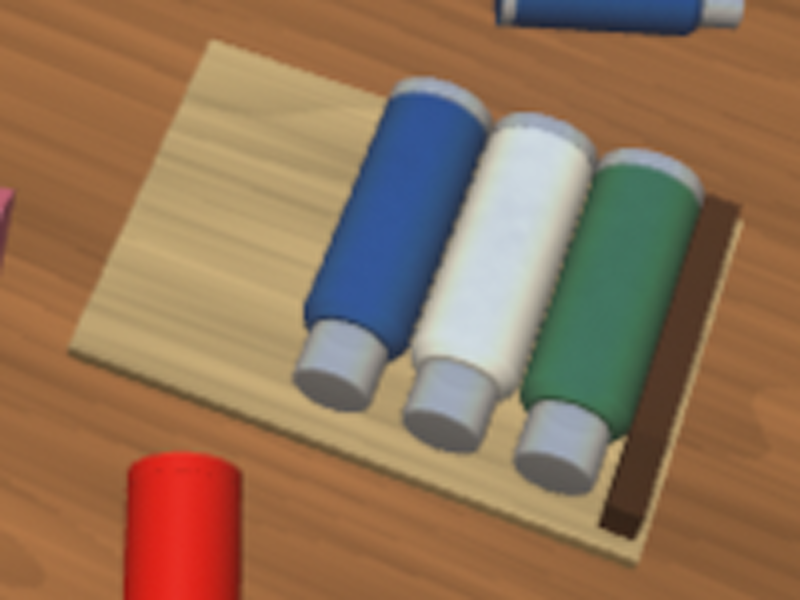

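```bash
python3 - <<'E'
from h import *
P=pickle.load(open("p0.pkl","rb"))
L=np.array([[110,-160,12],[-110,-160,12],[-110,160,12],[110,160,12]])/1000
T=np.array([[739,31],[755,498],[45,531],[57,57]])/4+[90,180]
S=np.array([[70,348],[211,40],[742,220],[637,548]])/4+[300,210]
for use in ("t","s","ts"):
    f=lambda q:np.r_[(proj(P["top"],place(q,L))-T).ravel()*("t" in use),(proj(P["scene"],place(q,L))-S).ravel()*("s" in use)]
    r=least_squares(f,[.55,.15,0]); q=r.x; print(use,q.round(4),np.abs(r.fun).max())
    F=place(q,[[-.020,-.0165,.042],[.055,-.0165,.042],[-.055-.04,-.0165,.042],[-.02,-.0465,.042]]); print(F.round(4))
    G=place(q,[[-.02,-.0165-.057,0],[-.02,-.0165-.095,0]]);print("final grip, lower",G.round(4))
    print(proj(P["top"],F).round(1).tolist(),proj(P["scene"],F).round(1).tolist())
E
```

```text
t [0.5599 0.1598 0.0521] 0.5684805735526766
[[0.5408 0.1423 0.042 ]
 [0.6157 0.1462 0.042 ]
 [0.4659 0.1384 0.042 ]
 [0.5423 0.1123 0.042 ]]
final grip, lower [[0.5437 0.0854 0.    ]
 [0.5457 0.0474 0.    ]]
[[195.2, 257.0], [195.0, 215.8], [195.4, 299.4], [212.1, 256.3]] [[398.3, 263.7], [387.1, 291.8], [408.8, 237.2], [385.4, 259.2]]
s [0.5577 0.1626 0.0588] 2.065013238271092
[[0.5387 0.1449 0.042 ]
 [0.6136 0.1493 0.042 ]
 [0.4639 0.1405 0.042 ]
 [0.5405 0.115  0.042 ]]
final grip, lower [[0.5421 0.088  0.    ]
 [0.5443 0.0501 0.    ]]
[[193.7, 258.1], [193.2, 216.9], [194.2, 300.5], [210.6, 257.3]] [[399.7, 263.4], [388.9, 291.5], [410.0, 236.8], [386.8, 259.0]]
ts [0.5591 0.1609 0.0546] 2.519109487740309
[[0.54   0.1434 0.042 ]
 [0.6149 0.1475 0.042 ]
 [0.4652 0.1393 0.042 ]
 [0.5417 0.1134 0.042 ]]
final grip, lower [[0.5432 0.0865 0.    ]
 [0.5452 0.0485 0.    ]]
[[194.6, 257.4], [194.3, 216.2], [194.9, 299.8], [211.5, 256.6]] [[398.9, 263.6], [387.8, 291.7], [409.3, 237.1], [385.9, 259.1]]
```

Both cameras agree within 4 mm. Wedge grip is at (0.621, -0.209) with yaw 1.727. The board yaw is 0.055 and the blue flask is at (0.540, 0.143). I start with the turn.

Emit:
step_arm --pt "0 0 0 0 0 0.146 1" --pt "0 0 0 0 0 0.146 1" --pt "0 0 0 0 0 0.146 1" --pt "0 0 0 0 0 0.146 1" --pt "0 0 0 0 0 0.146 1" --pt "0 0 0 0 0 0.146 1" --pt "0 0 0 0 0 0.146 1" --pt "-20 5 0 0 0 0 1" --pt "-44 11 0 0 0 0 1" --pt "-44 11 0 0 0 0 1" --pt "-44 11 0 0 0 0 1" --pt "-44 11 0 0 0 0 1"

```text
time: 1.9
ee_pos: [0.338, 0.4357, 0.2388]
tcp_rot: [3.141, -0.0, 1.726]
wrist_force: [0.0, -0.8, 0.7]
width: 1.0
```

Emit:
step_arm --pt "-44 11 0 0 0 0 1" --pt "-44 11 0 0 0 0 1" --pt "-44 11 0 0 0 0 1" --pt "-44 11 0 0 0 0 1" --pt "-44 11 0 0 0 0 1" --pt "-44 11 0 0 0 0 1" --pt "-44 11 0 0 0 0 1" --pt "-44 11 0 0 0 0 1" --pt "-44 11 0 0 0 0 1" --pt "-44 11 0 0 0 0 1" --pt "-44 11 0 0 0 0 1" --pt "-44 11 0 0 0 0 1"

```text
time: 3.1
ee_pos: [0.5501, -0.0659, 0.2391]
tcp_rot: [3.141, 0.0, 1.725]
wrist_force: [1.3, 0.6, -0.2]
width: 1.0
```

Emit:
step_arm --pt "-38 12 20 0 0 0 1" --pt "-38 12 25 0 0 0 1" --pt "-38 12 25 0 0 0 1" --pt "-38 12 25 0 0 0 1" --pt "0 0 20 0 0 0 1" --pt "0 0 0 0 0 0 1"

```text
time: 3.7
ee_pos: [0.6181, -0.2071, 0.1195]
tcp_rot: [-3.135, -0.004, 1.724]
wrist_force: [-0.1, 0.1, -0.2]
width: 1.003
```

```bash
python3 - <<'E'
from plant import read_camera,sense
from h import *
s=sense(); print(s["ee_pos"],s["tcp_rot"])
t=read_camera("top"); c=read_camera("scene")
def pr(p,q): return proj(p,np.array([q]))[0]
print(pr(t,s["ee_pos"]),pr(c,s["ee_pos"]))
a=cv2.resize(t["color"][140:290,310:460],(400,400)); b=cv2.resize(c["color"][150:300,180:330],(400,400))
cv2.imwrite("pics/hover.png",np.hstack([a,b]))
E
```

```text
[ 0.61805552 -0.20712363  0.11948426] [-3.13524956 -0.00367882  1.7239085 ]
[397.11826899 206.77726426] [239.37022369 213.50308666]
```

View pics/hover.png

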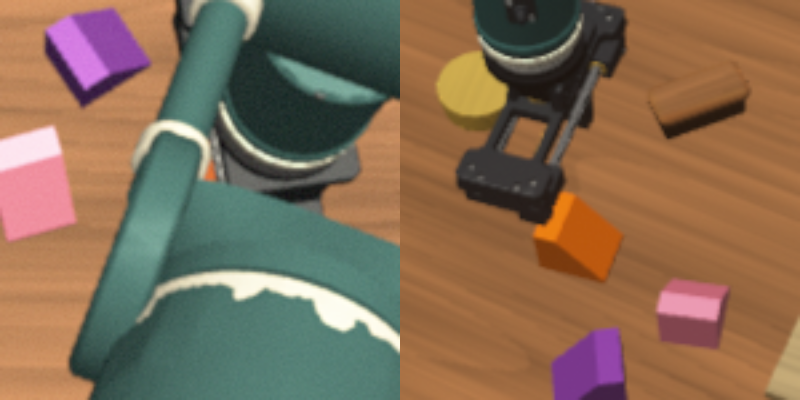

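The hover view shows the jaws straddling the orange wedge (scene about (244,237)), with purple and pink clear. I descend and grip.

Emit:
step_arm --pt "-2 3 28 0 0 0 1" --pt "0 0 28 0 0 0 1" --pt "0 0 28 0 0 0 1" --pt "0 0 20 0 0 0 1" --pt "0 0 8 0 0 0 1" --pt "0 0 0 0 0 0 1" --force 15

```text
time: 4.4
ee_pos: [0.6238, -0.2075, 0.0121]
tcp_rot: [-3.141, -0.0, 1.727]
wrist_force: [0.6, 0.4, 0.9]
width: 1.001
```

Emit:
step_arm --pt "0 0 0 0 0 0 0.4" --pt "0 0 0 0 0 0 0.4" --pt "0 0 0 0 0 0 0.4" --pt "0 0 0 0 0 0 0.4" --pt "0 0 0 0 0 0 0.4" --force 15

```text
time: 4.9
ee_pos: [0.6237, -0.2085, 0.0122]
tcp_rot: [-3.142, 0.0, 1.726]
wrist_force: [-2.0, 0.2, 0.8]
width: 0.574
```

Emit:
step_arm --pt "0 0 -10 0 0 0 0.4" --pt "0 0 -30 0 0 0 0.4" --pt "0 0 -30 0 0 0 0.4" --pt "0 0 -30 0 0 0 0.4" --pt "0 0 0 0 0 0.05 0.4" --pt "0 0 0 0 0 0.051 0.4" --pt "32 -8 0 0 0 0 0.4" --pt "32 -8 0 0 0 0 0.4" --pt "32 -8 0 0 0 0 0.4" --force 20

```text
time: 5.8
ee_pos: [0.5941, -0.113, 0.112]
tcp_rot: [3.142, -0.0, 1.624]
wrist_force: [0.9, 0.3, -1.5]
width: 0.565
```

Emit:
step_arm --pt "32 -8 0 0 0 0 0.4" --pt "32 -8 0 0 0 0 0.4" --pt "32 -8 0 0 0 0 0.4" --pt "32 -8 0 0 0 0 0.4" --pt "32 -8 0 0 0 0 0.4" --pt "0 0 0 0 0 0 0.4" --pt "0 0 0 0 0 0 0.4"

```text
time: 6.5
ee_pos: [0.546, 0.0443, 0.1121]
tcp_rot: [3.141, 0.0, 1.627]
wrist_force: [-0.3, 0.1, -1.1]
width: 0.567
```

```bash
python3 - <<'E'
from plant import read_camera,sense
from h import *
s=sense(); print(s["ee_pos"],s["tcp_rot"],s["wrist_force"],s["width"])
c=read_camera("scene");t=read_camera("top")
pickle.dump({"scene":c,"top":t,"s":s},open("p1.pkl","wb"))
a=cv2.resize(c["color"][180:330,270:470],(800,600),interpolation=cv2.INTER_CUBIC)
cv2.imwrite("pics/h2.png",a); cv2.imwrite("pics/h2t.png",t["color"])
E
```

```text
[0.54596539 0.0442732  0.11210479] [3.14109198e+00 4.24111813e-04 1.62672294e+00] [-0.3318439   0.07663244 -1.0964158 ] 0.5665062514581666
```

View pics/h2.png

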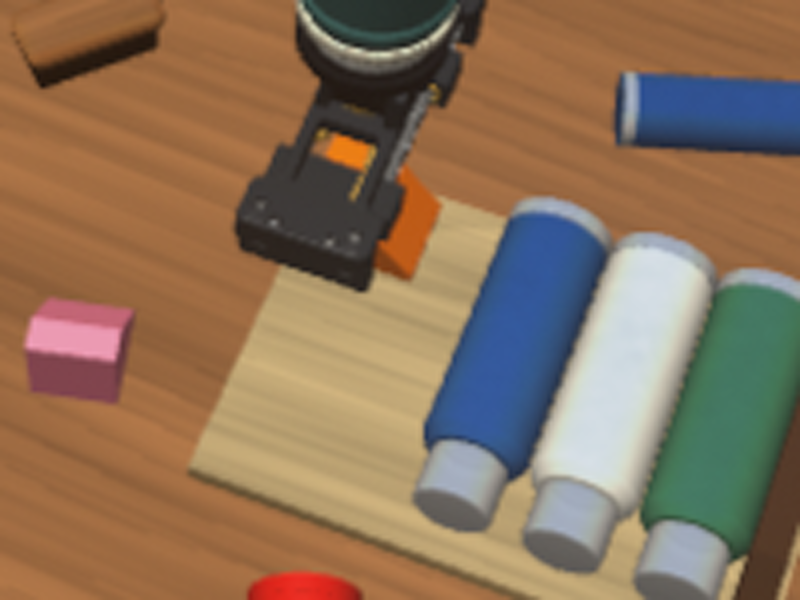

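View pics/h2t.png

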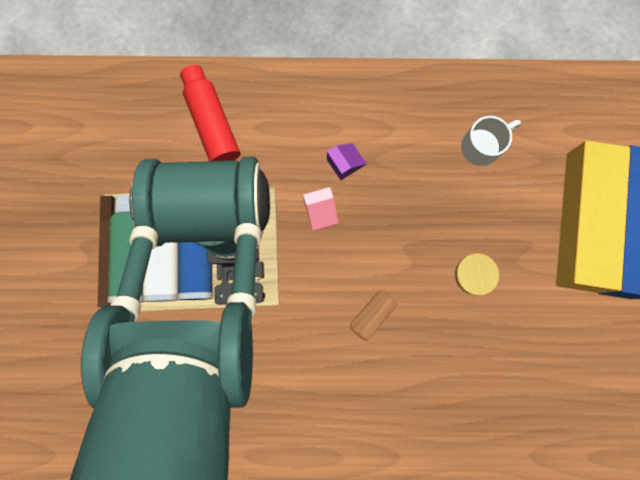

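```bash
python3 - <<'E'
from h import *
P=pickle.load(open("p1.pkl","rb"))
for uv in ((380,231.75),(372.5,249.5)): print(ray(P["scene"],uv,.102).round(4))
print(place([.546,.0443,1.6267],[[.04,.025,.1],[.04,-.025,.1]]).round(4))
E
```

```text
[0.5186 0.0842 0.102 ]
[0.567 0.087 0.102]
[[0.5188 0.0828 0.1   ]
 [0.5687 0.0856 0.1   ]]
```

The scene picture puts the toe at y≈0.0855, mid x 0.543, 59 mm short of the flask axis, within 2 mm of expectation. I lower the wedge onto the board.

Emit:
step_arm --pt "0 0 25 0 0 0 0.4" --pt "0 0 25 0 0 0 0.4" --pt "0 0 20 0 0 0 0.4" --pt "0 0 10 0 0 0 0.4" --pt "0 0 4 0 0 0 0.4" --pt "0 0 1 0 0 0 0.4" --pt "0 0 0 0 0 0 0.4"

```text
time: 7.3
ee_pos: [0.547, 0.0436, 0.0275]
tcp_rot: [3.14, 0.0, 1.624]
wrist_force: [-0.1, -1.0, -1.7]
width: 0.563
```

Emit:
step_arm --pt "0 0 1 0 0 0 0.4" --pt "0 0 1 0 0 0 0.4" --pt "0 0 0 0 0 0 0.4"

```text
time: 7.6
ee_pos: [0.5463, 0.0439, 0.0251]
tcp_rot: [3.141, 0.0, 1.625]
wrist_force: [0.3, -0.0, -1.6]
width: 0.565
```

Emit:
step_arm --pt "0 0 1 0 0 0 0.4" --pt "0 0 0 0 0 0 0.4"

```text
time: 7.8
ee_pos: [0.5464, 0.0439, 0.0242]
tcp_rot: [3.141, -0.0, 1.625]
wrist_force: [0.2, -0.1, 1.7]
width: 0.564
```

Emit:
step_arm --pt "0 0 0.5 0 0 0 0.4" --pt "0 0 0 0 0 0 0.4"

```text
time: 8.0
ee_pos: [0.5464, 0.0439, 0.0242]
tcp_rot: [3.141, -0.0, 1.625]
wrist_force: [-2.3, 0.7, 6.0]
width: 0.565
```

Contact with the board (6 N). I ease off 0.5 mm and slide.

Emit:
step_arm --pt "5 0 -0.5 0 0 0 0.4" --pt "7 0 0 0 0 0 0.4" --pt "7 0 0 0 0 0 0.4" --pt "7 0 0 0 0 0 0.4" --pt "5 0 0 0 0 0 0.4" --pt "2 0 0 0 0 0 0.4" --pt "0 0 0 0 0 0 0.4"

```text
time: 8.7
ee_pos: [0.5447, 0.0776, 0.0242]
tcp_rot: [3.141, -0.0, 1.625]
wrist_force: [-0.2, -0.8, 5.3]
width: 0.566
```

```bash
python3 - <<'E'
from plant import read_camera,sense
from h import *
s=sense(); print(s["ee_pos"],s["wrist_force"])
c=read_camera("scene")
cv2.imwrite("pics/s1.png",cv2.resize(c["color"][190:315,330:480],(720,600),interpolation=cv2.INTER_CUBIC))
E
```

```text
[0.54474702 0.07757043 0.02416789] [-0.22099963 -0.84310104  5.34047474]
```

View pics/s1.png

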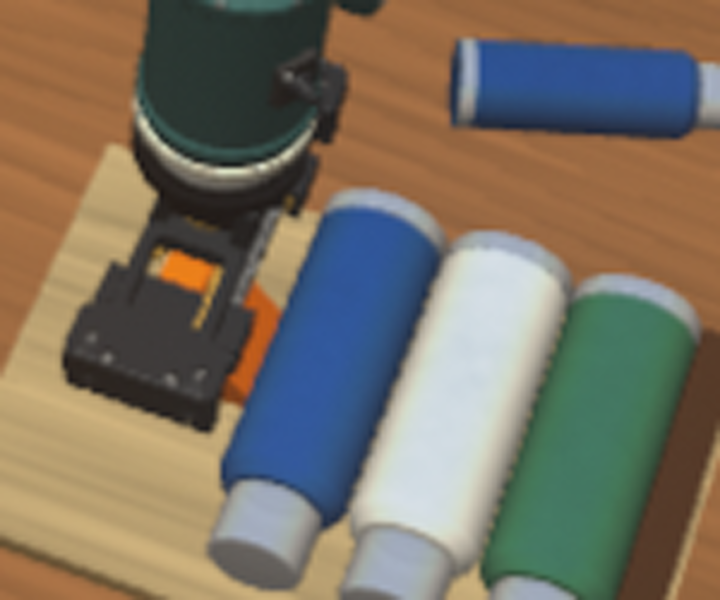

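The wedge's toe sits at the blue flask's edge, amid the body, and the row is undisturbed. I creep on, watching the force.

Emit:
step_arm --pt "1.5 0 0 0 0 0 0.4" --pt "1.5 0 0 0 0 0 0.4" --pt "1 0 0 0 0 0 0.4" --pt "0 0 0 0 0 0 0.4"

```text
time: 9.15
ee_pos: [0.5445, 0.0811, 0.0241]
tcp_rot: [3.141, 0.0, 1.625]
wrist_force: [-0.2, -2.5, 4.8]
width: 0.567
```

Emit:
step_arm --pt "1 0 0 0 0 0 0.4" --pt "1 0 0 0 0 0 0.4" --pt "0 0 0 0 0 0 0.4"

```text
time: 9.45
ee_pos: [0.5444, 0.083, 0.0241]
tcp_rot: [3.141, 0.0, 1.625]
wrist_force: [0.0, -2.4, 5.3]
width: 0.565
```

Emit:
step_arm --pt "1 0 0 0 0 0 0.4" --pt "0 0 0 0 0 0 0.4"

```text
time: 9.65
ee_pos: [0.5443, 0.084, 0.0241]
tcp_rot: [3.141, 0.0, 1.625]
wrist_force: [0.1, -3.1, 6.1]
width: 0.565
```

Emit:
step_arm --pt "1 0 0 0 0 0 0.4" --pt "0 0 0 0 0 0 0.4"

```text
time: 9.85
ee_pos: [0.5443, 0.085, 0.0241]
tcp_rot: [3.141, 0.0, 1.625]
wrist_force: [0.1, -3.0, 4.8]
width: 0.57
```

Emit:
step_arm --pt "0.7 0 0 0 0 0 0.4" --pt "0 0 0 0 0 0 0.4"

```text
time: 10.05
ee_pos: [0.5443, 0.0857, 0.0242]
tcp_rot: [3.141, 0.0, 1.625]
wrist_force: [1.0, -3.9, 5.4]
width: 0.566
```

```bash
python3 - <<'E'
from plant import read_camera,sense
from h import *
P=pickle.load(open("p0.pkl","rb"))
c=read_camera("scene");print(sense()["wrist_force"])
x=lambda im:cv2.resize(im[220:310,360:450],(400,400),interpolation=cv2.INTER_CUBIC)
cv2.imwrite("pics/s2.png",np.hstack([x(P["scene"]["color"]),x(c["color"])]))
E
```

```text
[ 1.79602301 -3.23849951  5.74671743]
```

View pics/s2.png

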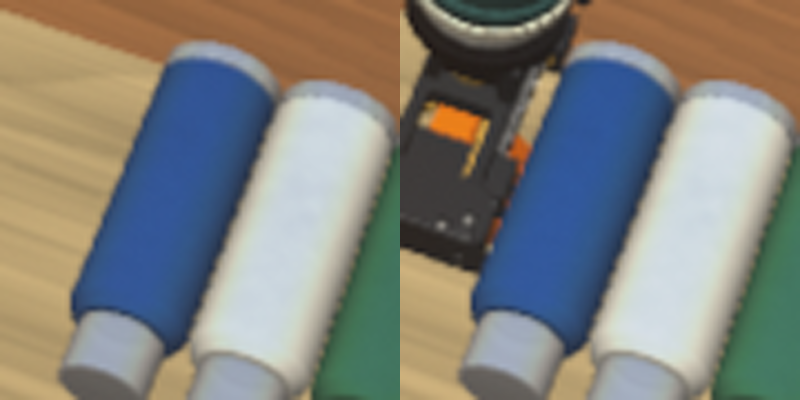

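The blue flask has not shifted (edges at the same pixels), and the force is only slightly up. I keep creeping until there is a clear rise.

Emit:
step_arm --pt "0.7 0 0 0 0 0 0.4" --pt "0 0 0 0 0 0 0.4"

```text
time: 10.3
ee_pos: [0.5442, 0.0863, 0.0242]
tcp_rot: [3.141, 0.0, 1.625]
wrist_force: [1.1, -3.5, 6.0]
width: 0.566
```

Emit:
step_arm --pt "0.7 0 0 0 0 0 0.4" --pt "0 0 0 0 0 0 0.4"

```text
time: 10.5
ee_pos: [0.5442, 0.087, 0.0242]
tcp_rot: [3.141, 0.0, 1.625]
wrist_force: [0.9, -2.5, 5.3]
width: 0.566
```

Emit:
step_arm --pt "0.7 0 0 0 0 0 0.4" --pt "0 0 0 0 0 0 0.4"

```text
time: 10.7
ee_pos: [0.5442, 0.0876, 0.0242]
tcp_rot: [3.141, 0.001, 1.625]
wrist_force: [1.0, -3.7, 5.3]
width: 0.561
```

Emit:
step_arm --pt "0.7 0 0 0 0 0 0.4" --pt "0 0 0 0 0 0 0.4"

```text
time: 10.9
ee_pos: [0.5441, 0.088, 0.0241]
tcp_rot: [3.141, 0.001, 1.625]
wrist_force: [0.1, -4.7, 5.5]
width: 0.568
```

Emit:
step_arm --pt "0.7 0 0 0 0 0 0.4" --pt "0 0 0 0 0 0 0.4"

```text
time: 11.1
ee_pos: [0.5441, 0.0881, 0.0242]
tcp_rot: [3.141, 0.002, 1.626]
wrist_force: [0.6, -6.3, 6.2]
width: 0.567
```

```bash
python3 - <<'E'
from plant import read_camera,sense
from h import *
P=pickle.load(open("p0.pkl","rb"))
c=read_camera("scene");s=sense();print(s["ee_pos"],s["wrist_force"])
# shift of the blue/white flasks by phase correlation on cap areas
for n,(x,y) in dict(bluecap=(372,285),white=(410,295),green=(440,310),board=(330,265)).items():
    a=cv2.cvtColor(P["scene"]["color"],6)[y:y+30,x:x+30].astype(np.float32);b=cv2.cvtColor(c["color"],6)[y:y+30,x:x+30].astype(np.float32)
    print(n,cv2.phaseCorrelate(a,b))
x=lambda im:cv2.resize(im[220:310,360:450],(400,400),interpolation=cv2.INTER_CUBIC)
cv2.imwrite("pics/s3.png",np.hstack([x(P["scene"]["color"]),x(c["color"])]))
E
```

```text
[0.54411106 0.0881321  0.02414629] [ 1.78472221 -7.27892811  5.04948178]
bluecap ((0.5964498721508384, 0.33931795407550425), 0.9829873991012573)
white ((0.17064223292804037, 0.13280687519396928), 1.038922708299425)
green ((0.003708699154708839, 0.1146822145821087), 0.9990063815646701)
board ((-13.334806295337014, -4.528034932629652), -0.13598140875498455)
```

View pics/s3.png

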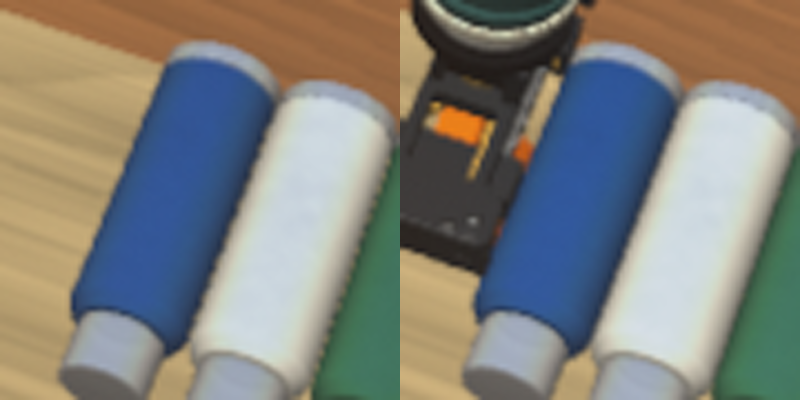

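The force climbs and the TCP stalls at y 0.0881. The small gaps in the row have closed (blue moved about 0.7 px, near 1.3 mm), so the wedge is snug. I ease the preload, then open.

Emit:
step_arm --pt "-0.4 0 -0.4 0 0 0 0.4" --pt "0 0 0 0 0 0 0.4"

```text
time: 11.35
ee_pos: [0.5441, 0.0881, 0.0241]
tcp_rot: [3.141, 0.001, 1.625]
wrist_force: [1.4, -5.7, 2.8]
width: 0.566
```

Emit:
step_arm --pt "0 0 0 0 0 0 0.6" --pt "0 0 0 0 0 0 0.65" --pt "0 0 0 0 0 0 0.75" --pt "0 0 0 0 0 0 0.8" --pt "0 0 0 0 0 0 0.8"

```text
time: 11.85
ee_pos: [0.5434, 0.0888, 0.0239]
tcp_rot: [-3.141, -0.0, 1.625]
wrist_force: [0.7, 0.0, -0.6]
width: 0.805
```

```bash
python3 - <<'E'
from plant import read_camera,sense
from h import *
c=read_camera("scene");s=sense();print(s["ee_pos"],s["wrist_force"],s["width"])
cv2.imwrite("pics/s4.png",cv2.resize(c["color"][190:315,330:480],(720,600),interpolation=cv2.INTER_CUBIC))
E
```

```text
[0.54346371 0.08873032 0.02398005] [-0.40762906  0.02382374  0.20264433] 0.8015308202605613
```

View pics/s4.png

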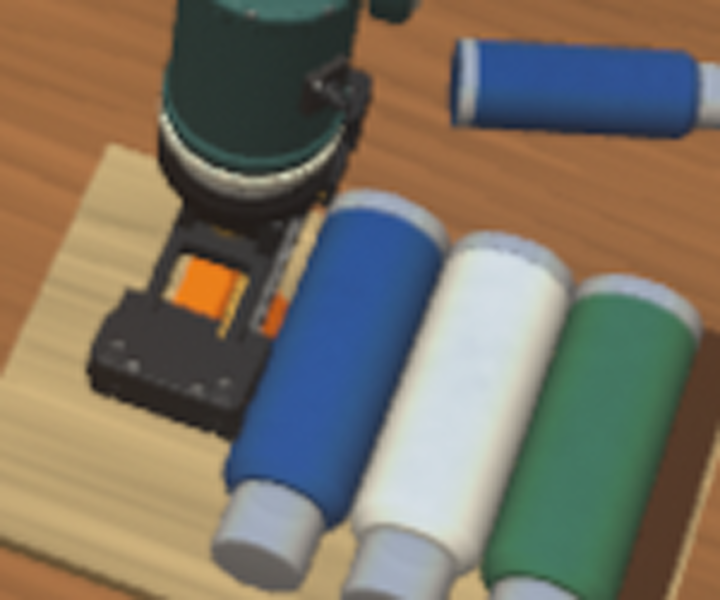

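Released with no force left, and the row is still in place. I retreat straight up, then back to clear the view.

Emit:
step_arm --pt "0 0 -10 0 0 0 0.8" --pt "0 0 -25 0 0 0 0.8" --pt "0 0 -40 0 0 0 0.8" --pt "0 0 -45 0 0 0 0.8" --pt "0 0 -45 0 0 0 0.8" --pt "-40 0 0 0 0 0 0.8" --pt "-45 0 0 0 0 0 0.8" --pt "-45 0 0 0 0 0 0.8" --pt "-45 0 0 0 0 0 0.8" --pt "-45 0 0 0 0 0 0.8" --pt "-40 0 0 0 0 0 0.8" --pt "0 0 0 0 0 0 0.8"

```text
time: 13.1
ee_pos: [0.5579, -0.1757, 0.1902]
tcp_rot: [3.14, 0.002, 1.62]
wrist_force: [-0.1, 1.0, 0.3]
width: 0.798
```

```bash
python3 - <<'E'
from plant import read_camera,sense
from h import *
P=pickle.load(open("p0.pkl","rb"))
c=read_camera("scene");t=read_camera("top");s=sense();print(s["time"],s["ee_pos"],s["wrist_force"])
pickle.dump({"scene":c,"top":t},open("p2.pkl","wb"))
for n,(x,y) in dict(bluecap=(372,285),white=(410,295),green=(440,310)).items():
    a=cv2.cvtColor(P["scene"]["color"],6)[y:y+30,x:x+30].astype(np.float32);b=cv2.cvtColor(c["color"],6)[y:y+30,x:x+30].astype(np.float32)
    print(n,cv2.phaseCorrelate(a,b)[0])
a=cv2.resize(t["color"][180:320,90:290],(400,280),interpolation=cv2.INTER_CUBIC);b=cv2.resize(c["color"][210:350,300:500],(400,280),interpolation=cv2.INTER_CUBIC)
cv2.imwrite("pics/end1.png",np.hstack([a,b]))
a=cv2.resize(t["color"][215:290,165:240],(400,400),interpolation=cv2.INTER_CUBIC);b=cv2.resize(c["color"][220:295,345:420],(400,400),interpolation=cv2.INTER_CUBIC)
cv2.imwrite("pics/end2.png",np.hstack([a,b]))
E
```

```text
13.2 [ 0.55750447 -0.17179668  0.18964126] [ 0.20608177  0.34136031 -0.22570676]
bluecap (0.5853813966630046, 0.4011287861037971)
white (0.18192418739751304, 0.10326449902007617)
green (0.02115683816945335, 0.10004280939804389)
```

View pics/end1.png

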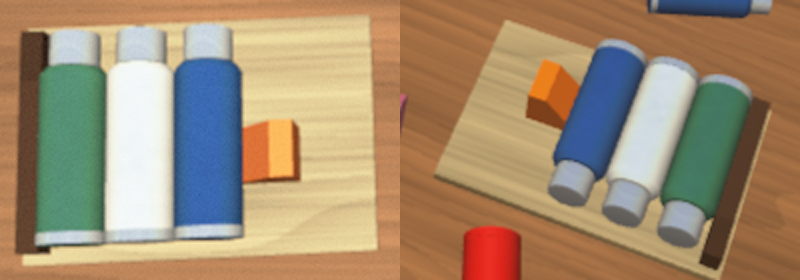

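View pics/end2.png

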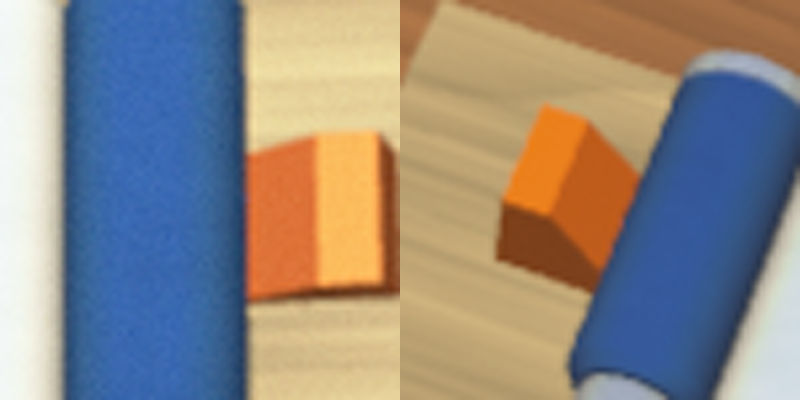

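The end views show the wedge square on the blue flask's body, toe hidden under the bulge, row intact. I measure the gap in the same pictures.

```bash
python3 - <<'E'
from h import *
P=pickle.load(open("p2.pkl","rb"))
T=np.array([[318,290],[316,135],[384,283],[378,130]])/5.3333+[165,215]
S=(np.array([[588,120],[550,215],[547,104],[504,203]],float)-[400,0])/5.3333+[345,220]
L=np.array([[0,25,50],[0,-25,50],[-20,25,50],[-20,-25,50]])/1000
for use in("t","s"):
    f=lambda q:np.r_[(proj(P["top"],place(q,L,.012))-T).ravel()*("t" in use),(proj(P["scene"],place(q,L,.012))-S).ravel()*("s" in use)]
    q=least_squares(f,[.54,.09,1.62]).x
    b={"t":[.5599,.1598,.0521],"s":[.5577,.1626,.0588]}[use]
    d=q[:2]-b[:2];c,s=np.cos(b[2]),np.sin(b[2]);print(use,q.round(4),"in board mm",(np.array([c*d[0]+s*d[1],-s*d[0]+c*d[1]])*1e3).round(1),"yaw rel",q[2]-b[2]-np.pi/2)
E
```

```text
t [0.543  0.0865 1.6381] in board mm [-20.7 -72.4] yaw rel 0.015196906787565467
s [0.5438 0.0911 1.6326] in board mm [-18.1 -70.6] yaw rel 0.0029786549538293183
```

```bash
python3 - <<'E'
from plant import workorder,sense
print(sense()["qd"].round(3),sense()["wrist_force"].round(2)); print(workorder.hand_in())
E
```

```text
[ 0.035 -0.006  0.015  0.005 -0.001  0.002] [ 0.21  0.34 -0.23]
the job is handed in; nothing more can be done
None
```

I gripped the orange wedge across its upright sides and stood it on the open end of the board, about 98 mm short of the blue flask's axis. I slid it in slope first until it was snug, then let go and backed the arm away. I handed the job in at about 13 s.

- **Snug:** the push force rose to about 7 N and the tool stalled. The blue flask moved about 0.7 px, roughly 1 mm, which closed small gaps in the row.
- **Position:** the last pictures put the wedge's grip point at board x −18 to −21 mm and y −71 to −72 mm. I expected about −20 and −72.3. It sits square to within 0.015 rad.
- **Flasks:** the row still lies against the stop and did not shift on release. The force was near zero once the gripper opened.
- **Disagreement:** the two cameras differed by 2–4 mm in absolute position. This matches their stated calibration error, so I relied on the contact force.
- **Hand-in:** the arm was clear of everything but still settling slightly, with joint 1 at 0.035 rad/s.

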